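# Hang a lift-off mirror door on a dried-flower display case and close it

### The arm

A 6-joint arm with a two-finger parallel gripper is mounted at the origin on the work surface. World frame = base frame: x ahead of the robot, y to its left, z up, the work surface at z = 0. Lengths are in mm, angles in rad, forces in N, time in s.
With the tool pointing down it reaches from about 300 to 775 mm from the base axis. Payload 14.6 kg.
Tool frame: the origin (TCP) lies on the centre line of the jaws, within the pads' length; the fingertips stand manip.finger_overhang ahead of it and the grasp point (between the pads) lies 11 mm behind it (manip.finger_overhang is the distance from the TCP to the fingertips, in mm); y points along the fingers, x is the direction in which the jaws open and shut, and the axes are right-handed (so a half turn about y gives the same grasp; the last joint's range is limited). The gripper opens to 94 mm and grips with 3 to 60 N. Pads are 16 mm wide; open, the fingers measure 119 mm over their backs; the gripper's body (75 mm by 177 mm) begins 78 mm behind the grasp point.
Start: joints at [1.06, 0.3, 1.521, -0, 1.321, -0.067], TCP at [236.152, 496.711, 213.446] pointing down, gripper open.
Joint ranges: [-3.03, 3.03], [-0.79, 2.21], [0.23, 2.52], [-1.04, 4.18], [0, 3.07], [-2.55, 2.55]. Speed limits (rad/s): [2.22, 2.22, 2.57, 3.14, 3.14, 3.14].

### API

Orientations are given as [roll, pitch, yaw] about the fixed x, y, z axes, in that order (R = Rz(yaw) Ry(pitch) Rx(roll)).
In Python, from cell import monitor, viewer, ticket, manip gives the robot as it stands.
- The arm moves only by the shell command python3 -m jog 'ROWS' [FORCE]. ROWS is JSON, a list of rows, each an object of numbers: "grip": the finger opening in cm, from 0 to 9.4; "dx", "dy", "dz": the shift along the tool's x, y, z in cm; "spin": the turn about the tool's y in degrees. In form: [{"grip": .., "dx": .., "dy": .., "dz": .., "spin": ..}, ...]. A call has 1 to 20 rows; each row is the pose to reach, as a shift and turn from the pose commanded when the call began, along the tool's axes at that moment; what a row does not reach only later rows make up. A row lasts 1/8 s, in which the tool goes at most 62.5 mm and 10.7 degrees, less where a joint would pass 70% of its speed; a pose out of reach is approached as far as the arm can. A call with a gripper value outside its range is refused whole. The fingers move at their own pace and stop on an object; FORCE is the grip in N (left out, the last holds). Time passes only in rows, so rows that repeat a pose let the fingers close. It gives the time, the measured TCP pose, the force and the opening at its end, in the units of the state.
- monitor.read_state(): the state, without advancing time (a new reading comes with each control period).
- viewer.camera(name): name is "scene" or "top" or "wrist"; returns a dict with "color" (480x640x3 uint8, red, green, blue), "vertical_fov" (degrees; the focal length in pixels is half the picture's height over the tangent of half this angle, whatever the lens; pixels are square), "cx", "cy" (the principal point, pixels), "k1" (the pictures are not rectified: a ray, as slopes to the right and down, at radius r is drawn at 1 + k1 r^2 times it, then the intrinsics apply), "rvec" (rotation vector, rad) and "tvec" (3), from world to camera coordinates, as OpenCV has them. Camera axes: x right, y down, z forward; pixel columns grow to the right and rows downward; lengths in mm; the calibration is good to about 2 mm. A picture is of the moment at which its call begins. There is no depth.
- ticket.sign_off(): hands the job in, once; it reports no verdict.
The state is a dict: "clock": time; "joints": joint angles; "qd": joint speeds; "effort": joint torques, N m; "eef_pos": TCP position; "eef_rot": TCP orientation; "wrist_force": force on the tool from outside, world axes, zero at the start; "moment": the same for the moment, N m; "finger_gap": finger opening in mm.
Only numpy, scipy, OpenCV 4.12 (cv2) and the standard library are available. Lean on these libraries where they do the work, as an engineer would, in place of code of your own. Each camera call takes 0.05 s, during which the arm holds its last target. There are 200 camera calls.

### The job

Take the small mirror door out of the wooden rack and hang it, standing open, on the display case: lower it gently so that both brass knuckles drop over the two hinge pins together and sit fully home. Then let go of it and swing it fully shut against the case's closing strip, never forcing or banging it, and leave the vase, the bowl and the glue pot where they are.

Things in the scene. Friction and masses are not known exactly. Their poses are not given: they have to be found in the camera images.
- door: Loose mirror door, 0.2-0.33 kg: oak-framed panel 14 mm thick (x = -7 to 7), y = -15 to -145, z = -15 to 150 mm, with two brass knuckles (upright sleeves, 24.6 mm outside, 10.2 mm bore, 20 mm tall) beside one upright edge. Origin: on the knuckles' axis at the lower one's underside; z up the axis; the upper one's underside is at z = 90. Centre of mass near y = -78, z = 67. The front looks to -x.
- door_top (a point): Middle of the door's top edge (door frame x 0, y -80, z 150 mm). The top 50 mm of both faces is bare: grip or push there. The front has dried flowers on its lower half and a 12 mm brass knob, 11 mm proud, at y = -137, z = 65 mm.
- door_edge (a point): Middle of the door's free upright edge (door frame x 0, y -145, z 67.5 mm).
- cabinet: Fixed plywood display case, 90 mm deep, 170 wide, 170 tall. Origin: middle of its open front's lower edge, at table height; x points into the case, y to its left seen looking in, z up. A hung door opens clockwise seen from above: 90 degrees open, its panel points to the case's -x and its front looks to +y. It turns easily, with no catch. Press or knock door and case with no more than 40 N.
- pins_mid (a point): Case frame x -17, y 70, z 35 mm. Brass hinge plate with two arms at the case's left front; each bears an upright steel pin, 8 mm thick, 18 tall, last 2 tapering to a 6 mm tip. Both pins share one axis, x = -17; seats (arm tops) at z 35 and 125, tips 53 and 143. The plate is screwed tight in slots anywhere from y = 63 to 77: the pins' y is NOT reported, feel or look for it (x, z are true).
- upper_under (a point): Case frame x -17, y 70, z 117 mm: underside height of the upper arm (arms 8 mm thick, 8 wide, ending in a 12 mm round seat). The lower knuckle must come in sideways below it and above the lower pin's tip, then drop. Fully hung, the door's origin is at z = 35 mm of the case.
- strip (a point): Face of the dark closing strip at the case's right front (case frame x -9.5, y -67, z 85 mm): 9.5 mm thick, 36 wide, 150 tall. The shut door's back rests on it, door axes parallel to the case's.
- rack: Fixed dark wooden rack, base 100 x 90 x 8 mm; origin at its underside's centre. Two oak cheeks, 10 mm thick, up to 42 mm above the table, form a slot 15.6 mm wide along the rack's x, in which the door stands upright on the base, knuckles to the rack's +x (door origin at rack x 80, y 0, z 23 mm; panel top 173 mm above the table).
- vase: Green glass vase, 66 mm across, 110 mm tall, with dried flowers up to about 220 mm; origin at the centre of its underside. Leave alone.
- bowl: White bowl, 100 mm across, 50 mm tall; origin at the centre of its underside. Leave alone.
- gluepot: White jar with an orange cap, 54 mm across, 75 mm tall; origin at the centre of its underside. Leave alone.
Not all that is in view belongs to the job. Of the things shaped like the cabinet, the plywood one is meant.

How it is judged:
By the outcome, as a careful person would: the job done as asked, in the order asked, and still so for the second after the job is handed in, with the robot touching nothing.
It also fails if it takes over 72 s, if anything falls off the work surface, if the arm or the gripper's body presses on something with over 40 N, if the wrist force passes 120 N, or if a joint passes its speed limit or range.

## Working session

There is one attempt and no reset: what is moved stays moved. The work goes in short steps, Python scripts to look and compute and a shell command to move; the robot and the scene stay as the last step left them, time stands still between calls to the robot, and variables do not carry over. Pictures are saved under pics/ and viewed, about 8 in all and at most 12, crops included, and the job is handed in when it is done.

```bash
ls; mkdir -p pics; cat > h.py <<'E'
import numpy as np, cv2
from scipy.spatial.transform import Rotation as Ro
from cell import monitor, viewer, ticket, manip
def cam(name,save=None):
    c=viewer.camera(name)
    if save: cv2.imwrite('pics/'+save,c['color'][:,:,::-1])
    return c
def ray(c,px):
    f=240/np.tan(np.radians(c['vertical_fov'])/2)
    d=(np.array(px,float)-[c['cx'],c['cy']])/f
    u=d.copy()
    for _ in range(30): u=d/(1+c['k1']*(u@u))
    R=cv2.Rodrigues(np.array(c['rvec'],float))[0]; t=np.array(c['tvec'],float).ravel()
    return -R.T@t, R.T@np.r_[u,1]
def onz(c,px,z):
    o,d=ray(c,px); return o+d*(z-o[2])/d[2]
def proj(c,P):
    R=cv2.Rodrigues(np.array(c['rvec'],float))[0]; t=np.array(c['tvec'],float).ravel()
    f=240/np.tan(np.radians(c['vertical_fov'])/2)
    q=R@np.array(P,float)+t; u=q[:2]/q[2]; u=u*(1+c['k1']*(u@u)); return u*f+[c['cx'],c['cy']]
def tri(c1,p1,c2,p2):
    o1,d1=ray(c1,p1);o2,d2=ray(c2,p2)
    s=np.linalg.lstsq(np.c_[d1,-d2],o2-o1,rcond=None)[0]
    a=o1+s[0]*d1;b=o2+s[1]*d2
    return (a+b)/2,np.linalg.norm(a-b)
E
python3 - <<'E'
from h import *
for n in ['top','scene','wrist']:
    c=cam(n,n+'0.png'); o,_=ray(c,(320,240)); print(n,c['vertical_fov'],c['k1'],o.round())
print(monitor.read_state(), manip.finger_overhang)
E
```

```text
pics
top 45.521594251575394 -0.12361657927672405 [ 462.   -7. 1323.]
scene 50.02448485840254 -0.0425555746420761 [ 175.  -84. 1062.]
wrist 61.3637591193303 -0.05251486353328543 [160. 533. 384.]
{'clock': 0.15, 'joints': array([ 1.06039514e+00,  3.00321627e-01,  1.52139737e+00,  1.79219702e-05,
        1.32070279e+00, -6.66003930e-02]), 'qd': array([ 1.87190207e-05, -2.04030386e-03, -3.66278649e-03,  3.57418290e-04,
        1.51338898e-03,  9.54549642e-04]), 'effort': array([ 5.93201530e-04, -5.31957257e+01, -3.52819812e+01,  7.07953493e-02,
        2.36188970e-02, -4.90655452e-05]), 'eef_pos': array([236.06822986, 496.56495983, 213.04604211]), 'eef_rot': array([-1.57072383e+00,  8.26135743e-04,  1.12699112e+00]), 'wrist_force': array([-0.18886325, -0.44021944,  0.45217805]), 'moment': array([ 0.01233635, -0.00576733, -0.00981494]), 'finger_gap': 93.96311936870771} 8.0
```

View pics/top0.png

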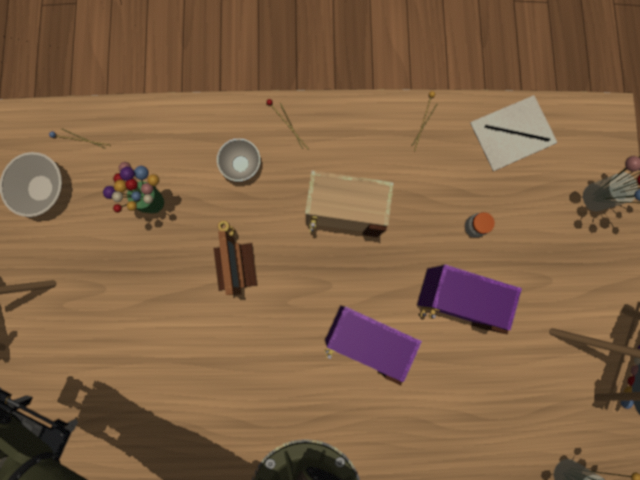

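View pics/scene0.png

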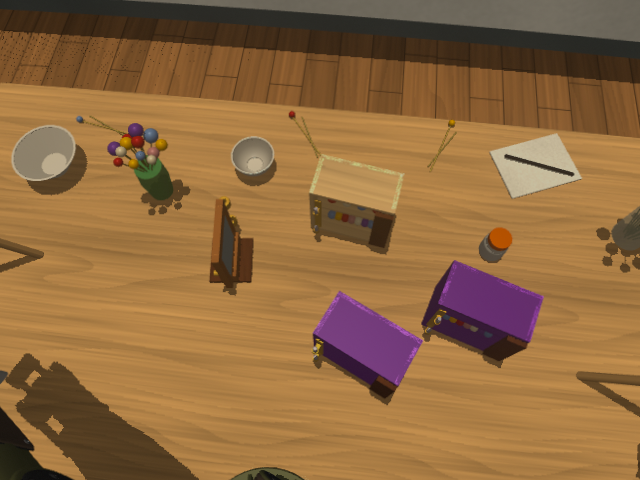

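Candidates (top view): plywood case at (350,203), purple ones at (475,297) and (373,343); the plywood one is meant. The door stands in the rack at (232,262) with its knuckles at (223,226) and (231,232). I'll take one enlarged crop to confirm, and make rough estimates.

```bash
python3 - <<'E'
from h import *
t=cam('top');s=cam('scene')
a=t['color'][150:310,205:405]; b=s['color'][150:300,200:410]
f=lambda i:cv2.resize(i,(800,300) if 0 else None,fx=3.8,fy=3.8,interpolation=cv2.INTER_CUBIC)
A=cv2.resize(a,(400*1,320)); 
A=cv2.resize(a,(720,576),interpolation=cv2.INTER_CUBIC)
cv2.imwrite('pics/cropt.png',A[:,:,::-1])
B=cv2.resize(b,(798,570),interpolation=cv2.INTER_CUBIC); cv2.imwrite('pics/crops.png',B[:,:,::-1])
for n,p,z in [('caseBL',(312,172),170),('caseBR',(393,183),170),('caseFR',(388,227),170),('caseFL',(306,214),170),('kn',(223,226),133),('doortopend',(239,295),173)]: print(n,onz(t,p,z).round())
E
```

```text
caseBL [710. -26. 170.]
caseBR [ 685. -193.  170.]
caseFR [ 594. -179.  170.]
caseFL [623. -13. 170.]
kn [606. 161. 133.]
doortopend [461. 124. 173.]
```

View pics/cropt.png

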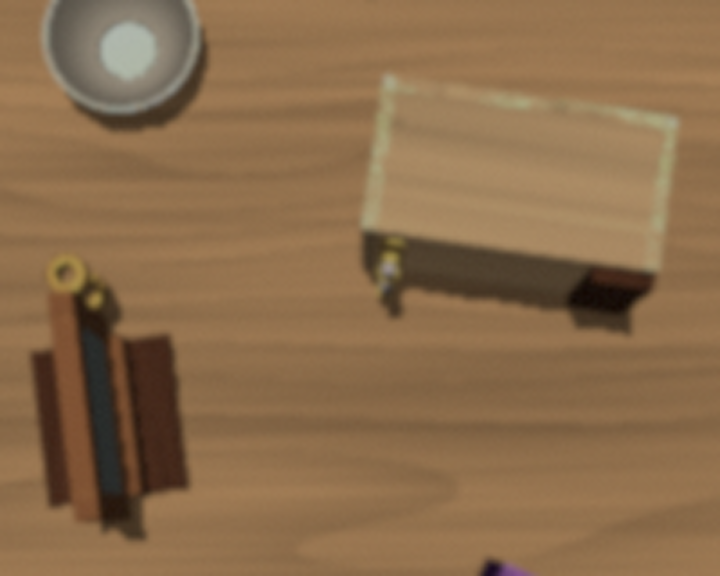

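```bash
python3 -m jog '[{"grip":9.4,"dx":-4,"dz":-8,"dy":-6,"spin":30},{"dx":-18.8,"dz":-41,"dy":-6,"spin":147.5},{"dx":-18.8,"dz":-41,"dy":-6,"spin":147.5},{"dx":-18.8,"dz":-41,"dy":-6,"spin":147.5},{"dx":-18.8,"dz":-41,"dy":-6,"spin":147.5},{"dx":-18.8,"dz":-41,"dy":-6,"spin":147.5},{"dx":-18.8,"dz":-41,"dy":-6,"spin":147.5},{"dx":-18.8,"dz":-41,"dy":-6,"spin":147.5},{"dx":-18.8,"dz":-41,"dy":-6,"spin":147.5},{"dx":-18.8,"dz":-41,"dy":-6,"spin":147.5},{"dx":-18.8,"dz":-41,"dy":-6,"spin":147.5},{"dx":-18.8,"dz":-41,"dy":-6,"spin":147.5},{"dx":-18.8,"dz":-41,"dy":-6,"spin":147.5},{"dx":-18.8,"dz":-41,"dy":-6,"spin":147.5},{"dx":-18.8,"dz":-41,"dy":-6,"spin":147.5}]'
python3 - <<'E'
from h import *
w=cam('wrist','w1.png');print(ray(w,(320,240)))
t=cam('top','t1.png')
E
```

```text
(array([160.08548458, 532.57847223, 383.74301082]), array([ 0.27850917, -0.12126184, -0.95294805]))validation failed for argument at $[1]...
```

View pics/w1.png

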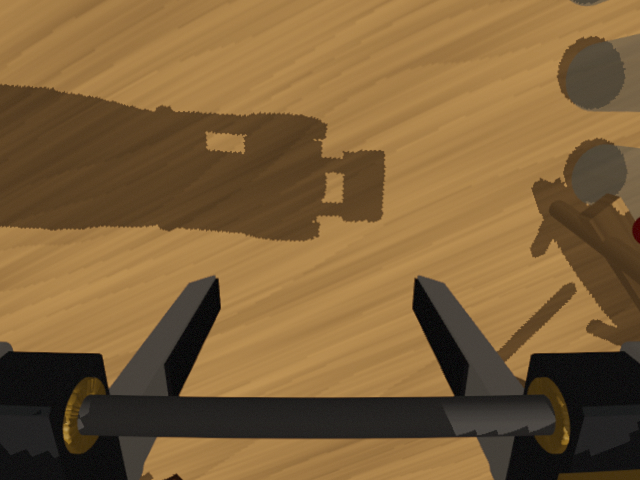

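The picture only shows the start pose: the row format needs every key, so the arm has not moved. I'll retry.

```bash
python3 -m jog '[{"grip":9.4,"dx":-4,"dz":-8,"dy":-6,"spin":30},{"grip":9.4,"dx":-18.8,"dz":-41,"dy":-6,"spin":147.5},{"grip":9.4,"dx":-18.8,"dz":-41,"dy":-6,"spin":147.5},{"grip":9.4,"dx":-18.8,"dz":-41,"dy":-6,"spin":147.5},{"grip":9.4,"dx":-18.8,"dz":-41,"dy":-6,"spin":147.5},{"grip":9.4,"dx":-18.8,"dz":-41,"dy":-6,"spin":147.5},{"grip":9.4,"dx":-18.8,"dz":-41,"dy":-6,"spin":147.5},{"grip":9.4,"dx":-18.8,"dz":-41,"dy":-6,"spin":147.5},{"grip":9.4,"dx":-18.8,"dz":-41,"dy":-6,"spin":147.5},{"grip":9.4,"dx":-18.8,"dz":-41,"dy":-6,"spin":147.5},{"grip":9.4,"dx":-18.8,"dz":-41,"dy":-6,"spin":147.5},{"grip":9.4,"dx":-18.8,"dz":-41,"dy":-6,"spin":147.5},{"grip":9.4,"dx":-18.8,"dz":-41,"dy":-6,"spin":147.5},{"grip":9.4,"dx":-18.8,"dz":-41,"dy":-6,"spin":147.5},{"grip":9.4,"dx":-18.8,"dz":-41,"dy":-6,"spin":147.5},{"grip":9.4,"dx":-18.8,"dz":-41,"dy":-6,"spin":147.5},{"grip":9.4,"dx":-18.8,"dz":-41,"dy":-6,"spin":147.5},{"grip":9.4,"dx":-18.8,"dz":-41,"dy":-6,"spin":147.5}]'
python3 - <<'E'
from h import *
w=cam('wrist','w2.png');print(ray(w,(320,240)))
E
```

```text
clock: 2.6
eef_pos: [525.7, 150.9, 273.4]
eef_rot: [-1.571, 0.0, -1.446]
wrist_force: [0.6, -1.0, -0.7]
finger_gap: 93.8
(array([609.48409351, 161.01414666, 443.98720275]), array([-0.3008385 , -0.04674871, -0.95272899]))
```

View pics/w2.png

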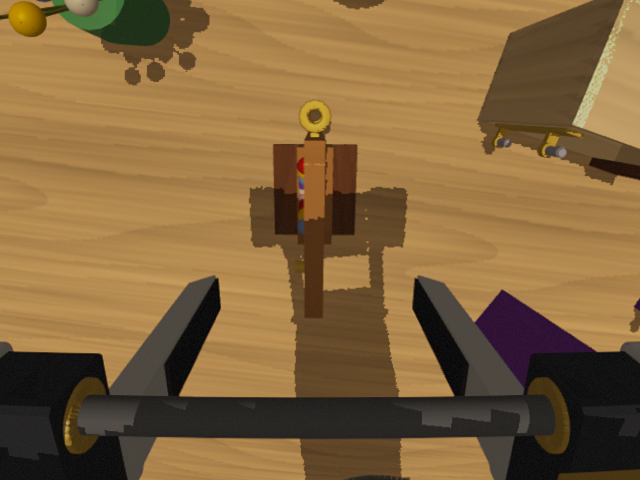

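The wrist view shows the door upright between the jaws: knuckle at (315,116), free end at (314,318), flowers on its left side. The pins are at (560,152) for the upper and (504,143) for the lower. Now I'll measure.

```bash
python3 - <<'E'
from h import *
w=cam('wrist');im=w['color'];hsv=cv2.cvtColor(im,cv2.COLOR_RGB2HSV)
t=cam('top')
# brass ring in wrist
r=hsv[90:150,290:345]; m=((r[...,0]>20)&(r[...,0]<33)&(r[...,1]>150)&(r[...,2]>100)).astype(np.uint8)
cs,_=cv2.findContours(m,cv2.RETR_EXTERNAL,cv2.CHAIN_APPROX_NONE);c=max(cs,key=cv2.contourArea)
(x,y),rad=cv2.minEnclosingCircle(c);k=(x+290,y+90);print('ring',k,rad)
# hole: dark inside
K=onz(w,k,133);print('knuckle top',K.round(1))
# apparent radius check of height: 12.3 mm
f=240/np.tan(np.radians(w['vertical_fov'])/2); print('height from size',f*12.3/rad)
# door top edges per row
L=cv2.cvtColor(im,cv2.COLOR_RGB2LAB).astype(int)
for row in (260,275,290,305,313,):
    g=np.abs(np.diff(L[row,290:340],axis=0)).sum(1); i=np.argsort(g)[-4:]+290; print(row,sorted(i), [tuple(im[row,c]) for c in (300,306,314,322,328)])
for row in range(312,326): print(row,im[row,314],end=' ')
print()
P=np.array([[c,row] for row,c in ((0,0),)])
# grasps in the top view of pins/door after proj
for z in (165,173,180):
  a=onz(w,(314,318),z);b=onz(w,(314.5,142),z);print(z,a.round(1),b.round(1),'top px',proj(t,a).round(1),proj(t,b).round(1))
for z in (125,133,140): print(z,proj(t,onz(w,k,z)).round(1))
for p,z in (((561,152),143),((505,143),53)): print('pin',onz(w,p,z).round(1))
cv2.imwrite('pics/t2.png',cv2.resize(t['color'][190:320,205:345],(700,650),interpolation=cv2.INTER_CUBIC)[:,:,::-1])
r=im[110:170,480:590];cv2.imwrite('pics/pins.png',cv2.resize(r,None,fx=7,fy=7,interpolation=cv2.INTER_CUBIC)[:,:,::-1])
E
```

```text
ring (314.0, 118.20833396911621) 18.235872268676758
knuckle top [604.9 162.2 133. ]
height from size 272.83138635276964
260 [np.int64(300), np.int64(303), np.int64(322), np.int64(323)] [(np.uint8(95), np.uint8(70), np.uint8(32)), (np.uint8(78), np.uint8(48), np.uint8(21)), (np.uint8(78), np.uint8(47), np.uint8(18)), (np.uint8(83), np.uint8(50), np.uint8(23)), (np.uint8(176), np.uint8(135), np.uint8(78))]
275 [np.int64(301), np.int64(303), np.int64(304), np.int64(322)] [(np.uint8(98), np.uint8(70), np.uint8(38)), (np.uint8(75), np.uint8(44), np.uint8(18)), (np.uint8(78), np.uint8(48), np.uint8(20)), (np.uint8(85), np.uint8(53), np.uint8(23)), (np.uint8(178), np.uint8(137), np.uint8(80))]
290 [np.int64(291), np.int64(322), np.int64(324), np.int64(332)] [(np.uint8(102), np.uint8(75), np.uint8(41)), (np.uint8(78), np.uint8(46), np.uint8(22)), (np.uint8(76), np.uint8(46), np.uint8(20)), (np.uint8(91), np.uint8(58), np.uint8(27)), (np.uint8(161), np.uint8(122), np.uint8(70))]
305 [np.int64(291), np.int64(292), np.int64(303), np.int64(322)] [(np.uint8(101), np.uint8(75), np.uint8(42)), (np.
[... 324 characters left out ...]
), (np.uint8(72), np.uint8(43), np.uint8(18)), (np.uint8(83), np.uint8(54), np.uint8(29)), (np.uint8(102), np.uint8(74), np.uint8(44))]
312 [73 43 15] 313 [72 43 18] 314 [74 42 18] 315 [73 42 18] 316 [73 43 15] 317 [79 50 23] 318 [93 66 38] 319 [102  75  41] 320 [104  76  44] 321 [101  74  39] 322 [100  73  42] 323 [101  73  42] 324 [98 73 41] 325 [98 70 39] 
165 [458.2 143.9 165. ] [589.9 159.9 165. ] top px [229.6 296.6] [221.4 231.8]
173 [462.6 144.4 173. ] [590.5 159.9 173. ] top px [228.8 294.5] [220.8 231.1]
180 [466.4 144.8 180. ] [591.  159.9 180. ] top px [228.1 292.6] [220.3 230.5]
125 [223.  226.8]
133 [222.5 226.3]
140 [222.  225.9]
pin [605.4 -24.  143. ]
pin [604.8 -21.8  53. ]
```

```bash
python3 -m jog '[{"grip":5,"dx":-0.16,"dz":0,"dy":4,"spin":0},{"grip":4,"dx":-0.16,"dz":0,"dy":9,"spin":0},{"grip":4,"dx":-0.16,"dz":0,"dy":13.4,"spin":0},{"grip":4,"dx":-0.16,"dz":0,"dy":13.4,"spin":0},{"grip":2.4,"dx":-0.16,"dz":0,"dy":13.4,"spin":0},{"grip":1.8,"dx":-0.16,"dz":0,"dy":13.4,"spin":0},{"grip":1.0,"dx":-0.16,"dz":0,"dy":13.4,"spin":0},{"grip":1.0,"dx":-0.16,"dz":0,"dy":13.4,"spin":0},{"grip":1.0,"dx":-0.16,"dz":0,"dy":13.4,"spin":0},{"grip":1.0,"dx":-0.16,"dz":0,"dy":13.4,"spin":0},{"grip":1.0,"dx":-0.16,"dz":0,"dy":13.4,"spin":0},{"grip":1.0,"dx":-0.16,"dz":0,"dy":13.4,"spin":0}]' 45
python3 - <<'E'
from h import *
cam('wrist','w3.png')
E
```

```text
clock: 4.25
eef_pos: [525.7, 152.5, 139.9]
eef_rot: [-1.57, 0.0, -1.447]
wrist_force: [-1.7, 0.6, 5.8]
finger_gap: 13.7
```

View pics/w3.png

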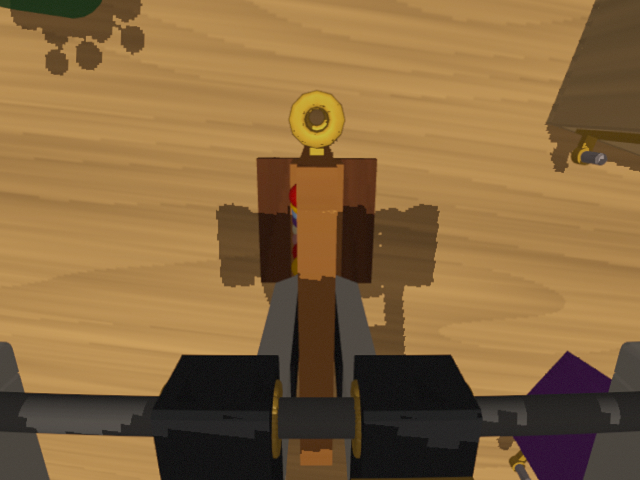

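View pics/pins.png

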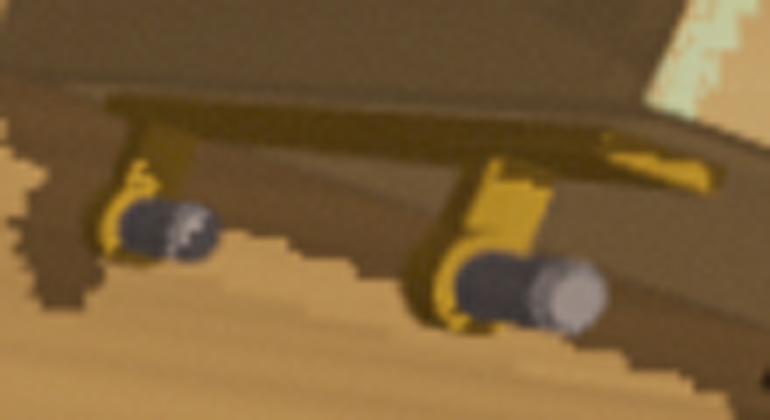

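Door gripped: gap 13.7, knuckle ring at (317,119). In the crop the pin tips are at full-image (562,152) for the upper and (508,143) for the lower. I'll lift 50 mm, then go to a standoff in front of the pins, aligned with the case.

```bash
python3 -m jog '[{"grip":1.0,"dx":0,"dz":0,"dy":-0.5,"spin":0},{"grip":1.0,"dx":0,"dz":0,"dy":-1.8,"spin":0},{"grip":1.0,"dx":0,"dz":0,"dy":-3.4,"spin":0},{"grip":1.0,"dx":0,"dz":0,"dy":-5,"spin":0},{"grip":1.0,"dx":0,"dz":0,"dy":-5,"spin":0},{"grip":1.0,"dx":1,"dz":-2,"dy":-5,"spin":0},{"grip":1.0,"dx":3,"dz":-4,"dy":-5,"spin":2},{"grip":1.0,"dx":6,"dz":-5.5,"dy":-5,"spin":5},{"grip":1.0,"dx":9,"dz":-6.75,"dy":-5,"spin":8},{"grip":1.0,"dx":12,"dz":-6.75,"dy":-5,"spin":12},{"grip":1.0,"dx":14.8,"dz":-6.75,"dy":-5,"spin":16},{"grip":1.0,"dx":14.8,"dz":-6.75,"dy":-5,"spin":16},{"grip":1.0,"dx":14.8,"dz":-6.75,"dy":-5,"spin":16},{"grip":1.0,"dx":14.8,"dz":-6.75,"dy":-5,"spin":16}]'
python3 - <<'E'
from h import *
cam('wrist','w4.png')
E
```

```text
clock: 6.05
eef_pos: [476.6, -2.0, 189.3]
eef_rot: [-1.571, 0.0, -1.725]
wrist_force: [-0.3, -0.2, -1.4]
finger_gap: 13.8
```

View pics/w4.png

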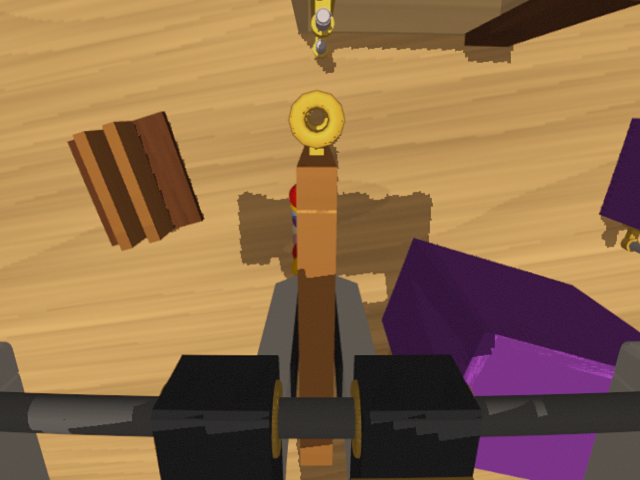

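Ring at (317,119); pin tips at (323,16) for the upper and (320,45) for the lower. I'll compute the offset, using `top` as a second view.

```bash
cat > m.py <<'E'
from h import *
def ringhole(w,box=(80,160,280,350)):
    im=w['color'];hsv=cv2.cvtColor(im,cv2.COLOR_RGB2HSV);a,b,c0,d=box
    r=hsv[a:b,c0:d];m=((r[...,0]>20)&(r[...,0]<33)&(r[...,1]>150)&(r[...,2]>130)).astype(np.uint8)
    m[147-a:]=0
    cs,_=cv2.findContours(m,cv2.RETR_EXTERNAL,cv2.CHAIN_APPROX_NONE);c=max(cs,key=cv2.contourArea)
    x,y,ww,h=cv2.boundingRect(c);return (x+ww/2-.5+c0,y+ww/2-.5+a),ww,h
if __name__=='__main__':
    w=cam('wrist');s=monitor.read_state();k,ww,h=ringhole(w);print(k,ww,h)
    R=Ro.from_euler('xyz',s['eef_rot']).as_matrix();T=s['eef_pos']
    zt=133+T[2]-139.9
    K=onz(w,k,zt);print('K world',K.round(1),'rel tool cm',(R.T@(K-T)/10).round(2))
    im=w['color'][0:70,290:350].astype(int)
    cv2.imwrite('pics/p.png',cv2.resize(w['color'][0:150,270:370],None,fx=4,fy=4,interpolation=cv2.INTER_CUBIC)[:,:,::-1])
    t=cam('top');print('top px ring',proj(t,K).round(1))
    for p,z in (((323,16),143),((320,45),53)):
        P=onz(w,p,z);print('pin',P.round(1),'rel K tool cm',(R.T@(P-K)/10).round(2),'top px',proj(t,P).round(1))
    b=t['color'][195:255,270:350]; cv2.imwrite('pics/tc.png',cv2.resize(b,None,fx=8,fy=8,interpolation=cv2.INTER_CUBIC)[:,:,::-1])
E
python3 m.py
python3 - <<'E'
import cv2,numpy as np
a=cv2.imread('pics/p.png');b=cv2.imread('pics/tc.png')
b=cv2.resize(b,(400,300));o=np.zeros((600,800,3),np.uint8);o[:,:400]=a;o[:300,400:]=b;cv2.imwrite('pics/both.png',o)
E
```

```text
(316.0, 118.0) 55 56
K world [557.7 -14.8 182.5] rel tool cm [0.01 0.69 8.2 ]
top px ring [307.5 245.5]
pin [604.6 -25.5 143. ] rel K tool cm [0.33 3.95 4.8 ] top px [312.2 224.6]
pin [604.7 -24.8  53. ] rel K tool cm [ 0.26 12.95  4.8 ] top px [311.3 229.3]
```

View pics/both.png

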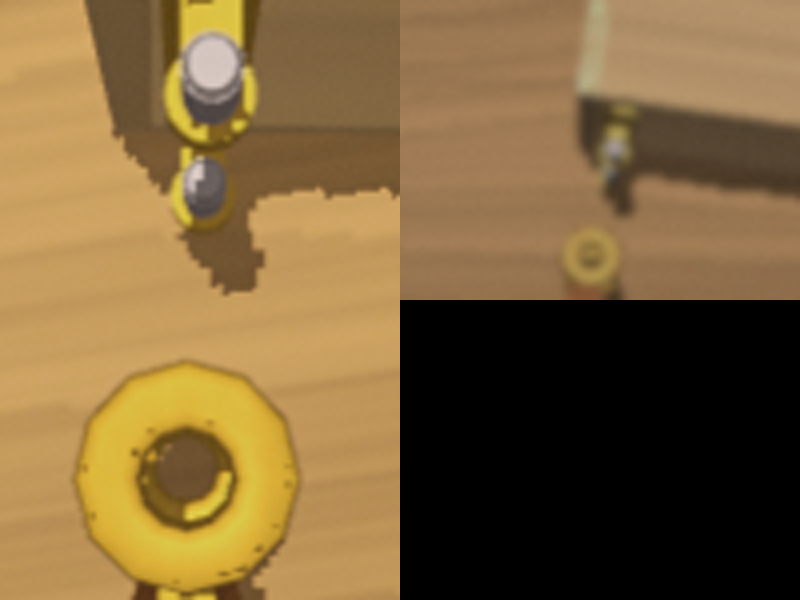

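```bash
python3 -m jog '[{"grip":1.0,"dx":0.3,"dz":1,"dy":0,"spin":0},{"grip":1.0,"dx":0.3,"dz":2,"dy":0,"spin":0},{"grip":1.0,"dx":0.3,"dz":3,"dy":0,"spin":0},{"grip":1.0,"dx":0.3,"dz":4,"dy":0,"spin":0},{"grip":1.0,"dx":0.3,"dz":4.9,"dy":0,"spin":0},{"grip":1.0,"dx":0.3,"dz":4.9,"dy":0.6,"spin":0},{"grip":1.0,"dx":0.3,"dz":4.9,"dy":1.3,"spin":0},{"grip":1.0,"dx":0.3,"dz":4.9,"dy":1.3,"spin":0},{"grip":1.0,"dx":0.3,"dz":4.9,"dy":1.3,"spin":0}]'
python3 - <<'E'
from m import *
w=cam('wrist','w5.png');print(ringhole(w)); s=monitor.read_state();T=s['eef_pos']
R=Ro.from_euler('xyz',s['eef_rot']).as_matrix()
zt=133+T[2]-139.9;K=onz(w,(316.4,118.4),zt);print(T,zt)
for d in ([0,0,0],):
  print('pin tip expected px if aligned',proj(w,[K[0],K[1],143]), 'px/mm', (proj(w,[K[0],K[1],143]+R@[1,0,0])-proj(w,[K[0],K[1],143])), (proj(w,[K[0],K[1],143]+R@[0,0,1])-proj(w,[K[0],K[1],143])))
cv2.imwrite('pics/p2.png',cv2.resize(w['color'][85:155,280:353],None,fx=8,fy=8,interpolation=cv2.INTER_CUBIC)[:,:,::-1])
E
```

```text
clock: 7.32
eef_pos: [524.6, -13.2, 176.6]
eef_rot: [-1.571, 0.0, -1.727]
wrist_force: [0.4, -0.0, -2.8]
finger_gap: 13.7
((316.0, 118.0), 55, 56)
[524.67515513 -13.27682882 176.67421783] 169.77421783202269
pin tip expected px if aligned [316.40124996 117.5635343 ] px/mm [2.05233643e+00 1.53287669e-03] [ 1.70178350e-03 -2.11904044e+00]
```

View pics/p2.png

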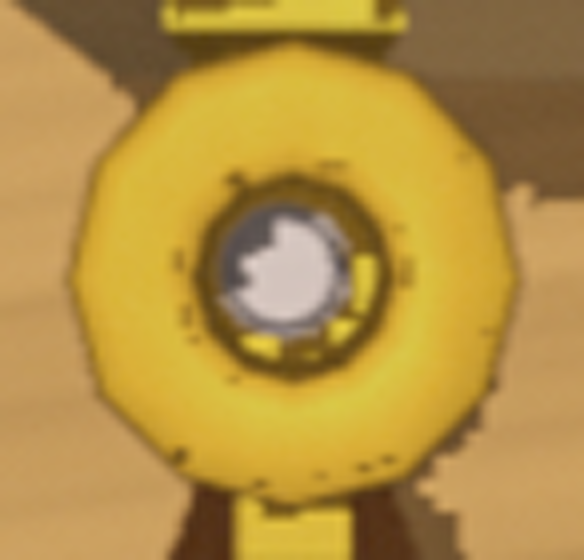

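Looking through the bore, the pin centre is at (285,268) and the hole centre at (293,275). Allowing for parallax, the pin is about 0.5 mm left, so I'll correct and lower gently.

```bash
python3 -m jog '[{"grip":1.0,"dx":-0.05,"dz":0,"dy":0,"spin":0},{"grip":1.0,"dx":-0.05,"dz":0,"dy":0.2,"spin":0},{"grip":1.0,"dx":-0.05,"dz":0,"dy":0.4,"spin":0},{"grip":1.0,"dx":-0.05,"dz":0,"dy":0.6,"spin":0},{"grip":1.0,"dx":-0.05,"dz":0,"dy":0.75,"spin":0},{"grip":1.0,"dx":-0.05,"dz":0,"dy":0.9,"spin":0},{"grip":1.0,"dx":-0.05,"dz":0,"dy":1.05,"spin":0},{"grip":1.0,"dx":-0.05,"dz":0,"dy":1.2,"spin":0},{"grip":1.0,"dx":-0.05,"dz":0,"dy":1.2,"spin":0}]'
```

```text
clock: 8.5
eef_pos: [524.7, -12.8, 164.3]
eef_rot: [-1.571, 0.0, -1.727]
wrist_force: [-0.1, -0.6, -2.4]
finger_gap: 14.5
```

```bash
python3 -m jog '[{"grip":1.0,"dx":0,"dz":0,"dy":0.2,"spin":0},{"grip":1.0,"dx":0,"dz":0,"dy":0.4,"spin":0},{"grip":1.0,"dx":0,"dz":0,"dy":0.6,"spin":0},{"grip":1.0,"dx":0,"dz":0,"dy":0.75,"spin":0},{"grip":1.0,"dx":0,"dz":0,"dy":0.9,"spin":0},{"grip":1.0,"dx":0,"dz":0,"dy":1.0,"spin":0},{"grip":1.0,"dx":0,"dz":0,"dy":1.1,"spin":0},{"grip":1.0,"dx":0,"dz":0,"dy":1.1,"spin":0}]'; python3 -m jog '[{"grip":1.0,"dx":0,"dz":0,"dy":0.05,"spin":0},{"grip":1.0,"dx":0,"dz":0,"dy":0.1,"spin":0},{"grip":1.0,"dx":0,"dz":0,"dy":0.12,"spin":0},{"grip":1.0,"dx":0,"dz":0,"dy":0.12,"spin":0}]'
```

```text
clock: 9.5
eef_pos: [524.7, -12.8, 153.4]
eef_rot: [-1.571, 0.0, -1.727]
wrist_force: [-0.2, 0.8, -2.6]
finger_gap: 13.9
clock: 10.0
eef_pos: [524.8, -12.8, 152.2]
eef_rot: [-1.571, -0.0, -1.727]
wrist_force: [-0.8, 0.3, -2.5]
finger_gap: 13.5
```

```bash
for i in 1; do python3 -m jog '[{"grip":1.0,"dx":0,"dz":0,"dy":0.03,"spin":0},{"grip":1.0,"dx":0,"dz":0,"dy":0.03,"spin":0}]'; done; python3 -m jog '[{"grip":1.0,"dx":0,"dz":0,"dy":0.04,"spin":0},{"grip":1.0,"dx":0,"dz":0,"dy":0.04,"spin":0}]'
```

```text
clock: 10.25
eef_pos: [524.8, -12.8, 151.9]
eef_rot: [-1.571, -0.0, -1.727]
wrist_force: [-0.2, 0.5, -4.1]
finger_gap: 13.8
clock: 10.5
eef_pos: [525.0, -12.8, 151.7]
eef_rot: [-1.57, 0.0, -1.727]
wrist_force: [-0.9, -0.4, -0.7]
finger_gap: 13.7
```

```bash
python3 -m jog '[{"grip":1.0,"dx":0,"dz":0,"dy":0.03,"spin":0},{"grip":1.0,"dx":0,"dz":0,"dy":0.03,"spin":0},{"grip":1.0,"dx":0,"dz":0,"dy":0.03,"spin":0}]'
```

```text
clock: 10.88
eef_pos: [525.0, -12.8, 151.6]
eef_rot: [-1.57, 0.0, -1.727]
wrist_force: [0.2, 0.6, 3.6]
finger_gap: 13.8
```

Seated: contact force rose about 6 N at origin z ≈ 35. I'll release, lift, and check.

```bash
python3 -m jog '[{"grip":1.5,"dx":0,"dz":0,"dy":0,"spin":0},{"grip":2.0,"dx":0,"dz":0,"dy":0,"spin":0},{"grip":3.0,"dx":0,"dz":0,"dy":0,"spin":0},{"grip":4.0,"dx":0,"dz":0,"dy":0,"spin":0},{"grip":4.0,"dx":0,"dz":0,"dy":0,"spin":0},{"grip":4.0,"dx":0,"dz":0,"dy":-1,"spin":0},{"grip":4.0,"dx":0,"dz":0,"dy":-3,"spin":0},{"grip":4.0,"dx":0,"dz":0,"dy":-6,"spin":0},{"grip":4.0,"dx":0,"dz":0,"dy":-9,"spin":0},{"grip":4.0,"dx":0,"dz":0,"dy":-9,"spin":0}]' 10
python3 - <<'E'
from m import *
w=cam('wrist','w6.png');t=cam('top');s=cam('scene')
a=w['color'][60:460,170:470]; b=t['color'][160:310,260:410]; c=s['color'][140:290,270:420]
o=np.zeros((600,800,3),np.uint8); o[:,:450]=cv2.resize(a,(450,600)); o[:300,450:750]=cv2.resize(b,(300,300));o[300:,450:750]=cv2.resize(c,(300,300));cv2.imwrite('pics/rel.png',o[:,:,::-1])
E
```

```text
clock: 12.12
eef_pos: [525.5, -12.8, 243.9]
eef_rot: [-1.566, 0.0, -1.727]
wrist_force: [0.1, 0.6, -0.3]
finger_gap: 39.8
```

View pics/rel.png

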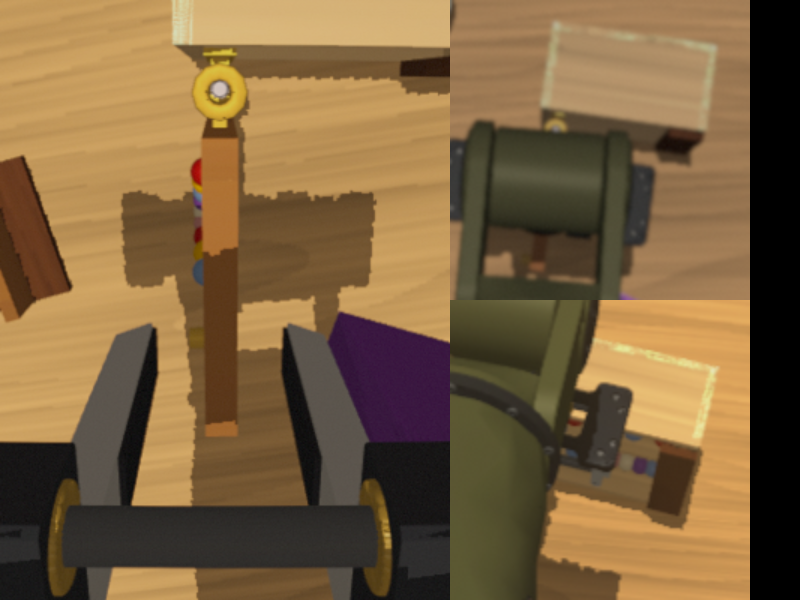

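The view shows the door standing open at 90° with the pin centred in the upper knuckle at (220,90). The seated height also agrees (TCP 151.6, expected 151.9). Next I'll move to the front side near the free edge with the fingers closed.

```bash
python3 -m jog '[{"grip":2,"dx":-2.2,"dz":-1.4,"dy":0,"spin":0},{"grip":0,"dx":-4.5,"dz":-2.8,"dy":0,"spin":0},{"grip":0,"dx":-4.5,"dz":-2.8,"dy":0,"spin":0},{"grip":0,"dx":-4.5,"dz":-2.8,"dy":0,"spin":0},{"grip":0,"dx":-4.5,"dz":-2.8,"dy":3,"spin":0},{"grip":0,"dx":-4.5,"dz":-2.8,"dy":6,"spin":0},{"grip":0,"dx":-4.5,"dz":-2.8,"dy":8.4,"spin":0},{"grip":0,"dx":-4.5,"dz":-2.8,"dy":8.4,"spin":0},{"grip":0,"dx":-4.5,"dz":-2.8,"dy":8.4,"spin":0}]' 20
python3 - <<'E'
import numpy as np
g=45
for A in (0,0.,):pass
# a(phi): reduce gap from 45 to 20.5 by first sliding; then arc with a=20.5 from new start
a=20.5
for p in range(0,91,5):
    c,s=np.cos(np.radians(p)),np.sin(np.radians(p))
    print(p,'dz %.2f dx %.2f spin %d'%((-110*(c-1)-a*s)/10,(110*s-a*(c-1))/10,-p))
E
```

```text
clock: 13.4
eef_pos: [504.6, 35.6, 158.1]
eef_rot: [-1.57, 0.0, -1.727]
wrist_force: [0.8, 0.2, 0.7]
finger_gap: 0.7
0 dz -0.00 dx 0.00 spin 0
5 dz -0.14 dx 0.97 spin -5
10 dz -0.19 dx 1.94 spin -10
15 dz -0.16 dx 2.92 spin -15
20 dz -0.04 dx 3.89 spin -20
25 dz 0.16 dx 4.84 spin -25
30 dz 0.45 dx 5.77 spin -30
35 dz 0.81 dx 6.68 spin -35
40 dz 1.26 dx 7.55 spin -40
45 dz 1.77 dx 8.38 spin -45
50 dz 2.36 dx 9.16 spin -50
55 dz 3.01 dx 9.88 spin -55
60 dz 3.72 dx 10.55 spin -60
65 dz 4.49 dx 11.15 spin -65
70 dz 5.31 dx 11.69 spin -70
75 dz 6.17 dx 12.14 spin -75
80 dz 7.07 dx 12.53 spin -80
85 dz 8.00 dx 12.83 spin -85
90 dz 8.95 dx 13.05 spin -90
```

```bash
python3 -m jog '[{"grip":0,"dx":0.8,"dz":0,"dy":0,"spin":0},{"grip":0,"dx":1.6,"dz":0,"dy":0,"spin":0},{"grip":0,"dx":2.0,"dz":0,"dy":0,"spin":0},{"grip":0,"dx":2.3,"dz":0,"dy":0,"spin":0},{"grip":0,"dx":2.35,"dz":0,"dy":0,"spin":0}]'
python3 -m jog '[{"grip":0,"dx":0.24,"dz":-0.04,"dy":0,"spin":-1.25},{"grip":0,"dx":0.48,"dz":-0.08,"dy":0,"spin":-2.5},{"grip":0,"dx":0.73,"dz":-0.11,"dy":0,"spin":-3.75},{"grip":0,"dx":0.97,"dz":-0.14,"dy":0,"spin":-5},{"grip":0,"dx":1.21,"dz":-0.16,"dy":0,"spin":-6.25},{"grip":0,"dx":1.46,"dz":-0.17,"dy":0,"spin":-7.5},{"grip":0,"dx":1.7,"dz":-0.18,"dy":0,"spin":-8.75},{"grip":0,"dx":1.94,"dz":-0.19,"dy":0,"spin":-10},{"grip":0,"dx":2.19,"dz":-0.19,"dy":0,"spin":-11.25},{"grip":0,"dx":2.43,"dz":-0.18,"dy":0,"spin":-12.5},{"grip":0,"dx":2.68,"dz":-0.17,"dy":0,"spin":-13.75},{"grip":0,"dx":2.92,"dz":-0.16,"dy":0,"spin":-15},{"grip":0,"dx":3.16,"dz":-0.13,"dy":0,"spin":-16.25},{"grip":0,"dx":3.4,"dz":-0.11,"dy":0,"spin":-17.5},{"grip":0,"dx":3.65,"dz":-0.08,"dy":0,"spin":-18.75},{"grip":0,"dx":3.89,"dz":-0.04,"dy":0,"spin":-20},{"grip":0,"dx":4.13,"dz":0.01,"dy":0,"spin":-21.25},{"grip":0,"dx":4.37,"dz":0.05,"dy":0,"spin":-22.5},{"grip":0,"dx":4.61,"dz":0.11,"dy":0,"spin":-23.75},{"grip":0,"dx":4.84,"dz":0.16,"dy":0,"spin":-25}]'
python3 - <<'E'
from h import *
w=cam('wrist','w7.png');s=cam('scene','s7.png')
im=w['color']; hsv=cv2.cvtColor(im,cv2.COLOR_RGB2HSV)
# door top long edges near the knuckle side: orange-brown oak
m=((hsv[...,0]<16)&(hsv[...,0]>6)&(hsv[...,1]>140)).astype(np.uint8); m[330:]=0
cs,_=cv2.findContours(m,cv2.RETR_EXTERNAL,cv2.CHAIN_APPROX_SIMPLE)
for c in sorted(cs,key=cv2.contourArea)[-3:]: print(cv2.contourArea(c),cv2.minAreaRect(c))
E
```

```text
clock: 14.02
eef_pos: [500.4, 12.7, 157.3]
eef_rot: [-1.571, -0.0, -1.727]
wrist_force: [-0.8, -0.3, 0.3]
finger_gap: 0.3
clock: 16.52
eef_pos: [494.5, -35.4, 157.3]
eef_rot: [-1.571, -0.0, -1.289]
wrist_force: [-0.1, -0.1, -0.5]
finger_gap: 0.4
4907.0 ((563.84326171875, 145.8839111328125), (164.2969207763672, 42.86674499511719), 13.324530601501465)
10522.5 ((356.3165283203125, 208.30426025390625), (72.970703125, 241.45001220703125), 3.661935567855835)
15765.5 ((96.11080932617188, 114.33901977539062), (121.78866577148438, 149.5470733642578), 2.935673475265503)
```

The door tracks the finger: in the wrist view its top stays within about 4° of the tool axis. Continuing the arc.

```bash
python3 -m jog '[{"grip":0,"dx":0.24,"dz":-0.04,"dy":0,"spin":-1.25},{"grip":0,"dx":0.48,"dz":-0.08,"dy":0,"spin":-2.5},{"grip":0,"dx":0.73,"dz":-0.11,"dy":0,"spin":-3.75},{"grip":0,"dx":0.97,"dz":-0.14,"dy":0,"spin":-5},{"grip":0,"dx":1.21,"dz":-0.16,"dy":0,"spin":-6.25},{"grip":0,"dx":1.46,"dz":-0.17,"dy":0,"spin":-7.5},{"grip":0,"dx":1.7,"dz":-0.18,"dy":0,"spin":-8.75},{"grip":0,"dx":1.94,"dz":-0.19,"dy":0,"spin":-10},{"grip":0,"dx":2.19,"dz":-0.19,"dy":0,"spin":-11.25},{"grip":0,"dx":2.43,"dz":-0.18,"dy":0,"spin":-12.5},{"grip":0,"dx":2.68,"dz":-0.17,"dy":0,"spin":-13.75},{"grip":0,"dx":2.92,"dz":-0.16,"dy":0,"spin":-15},{"grip":0,"dx":3.16,"dz":-0.13,"dy":0,"spin":-16.25},{"grip":0,"dx":3.4,"dz":-0.11,"dy":0,"spin":-17.5},{"grip":0,"dx":3.65,"dz":-0.08,"dy":0,"spin":-18.75},{"grip":0,"dx":3.89,"dz":-0.04,"dy":0,"spin":-20},{"grip":0,"dx":4.13,"dz":0.01,"dy":0,"spin":-21.25},{"grip":0,"dx":4.37,"dz":0.05,"dy":0,"spin":-22.5},{"grip":0,"dx":4.61,"dz":0.11,"dy":0,"spin":-23.75},{"grip":0,"dx":4.84,"dz":0.16,"dy":0,"spin":-25}]'
python3 -m jog '[{"grip":0,"dx":0.24,"dz":-0.04,"dy":0,"spin":-1.25},{"grip":0,"dx":0.48,"dz":-0.08,"dy":0,"spin":-2.5},{"grip":0,"dx":0.73,"dz":-0.11,"dy":0,"spin":-3.75},{"grip":0,"dx":0.97,"dz":-0.14,"dy":0,"spin":-5},{"grip":0,"dx":1.21,"dz":-0.16,"dy":0,"spin":-6.25},{"grip":0,"dx":1.46,"dz":-0.17,"dy":0,"spin":-7.5},{"grip":0,"dx":1.7,"dz":-0.18,"dy":0,"spin":-8.75},{"grip":0,"dx":1.94,"dz":-0.19,"dy":0,"spin":-10},{"grip":0,"dx":2.19,"dz":-0.19,"dy":0,"spin":-11.25},{"grip":0,"dx":2.43,"dz":-0.18,"dy":0,"spin":-12.5},{"grip":0,"dx":2.68,"dz":-0.17,"dy":0,"spin":-13.75},{"grip":0,"dx":2.92,"dz":-0.16,"dy":0,"spin":-15},{"grip":0,"dx":3.16,"dz":-0.13,"dy":0,"spin":-16.25},{"grip":0,"dx":3.4,"dz":-0.11,"dy":0,"spin":-17.5},{"grip":0,"dx":3.65,"dz":-0.08,"dy":0,"spin":-18.75},{"grip":0,"dx":3.89,"dz":-0.04,"dy":0,"spin":-20},{"grip":0,"dx":4.13,"dz":0.01,"dy":0,"spin":-21.25},{"grip":0,"dx":4.37,"dz":0.05,"dy":0,"spin":-22.5},{"grip":0,"dx":4.61,"dz":0.11,"dy":0,"spin":-23.75},{"grip":0,"dx":4.84,"dz":0.16,"dy":0,"spin":-25}]'
python3 - <<'E'
from h import *
w=cam('wrist','w8.png');t=cam('top','t8.png');s=cam('scene','s8.png')
E
```

```text
clock: 19.12
eef_pos: [509.5, -81.5, 157.2]
eef_rot: [-1.571, -0.0, -0.852]
wrist_force: [-0.1, 0.2, 0.5]
finger_gap: 0.3
clock: 21.62
eef_pos: [542.6, -116.9, 157.2]
eef_rot: [-1.571, 0.0, -0.416]
wrist_force: [0.1, -0.1, 0.7]
finger_gap: 0.5
```

```bash
python3 -m jog '[{"grip":0,"dx":0.24,"dz":-0.04,"dy":0,"spin":-1.25},{"grip":0,"dx":0.48,"dz":-0.08,"dy":0,"spin":-2.5},{"grip":0,"dx":0.73,"dz":-0.11,"dy":0,"spin":-3.75},{"grip":0,"dx":0.97,"dz":-0.14,"dy":0,"spin":-5},{"grip":0,"dx":1.21,"dz":-0.16,"dy":0,"spin":-6.25},{"grip":0,"dx":1.46,"dz":-0.17,"dy":0,"spin":-7.5},{"grip":0,"dx":1.58,"dz":-0.175,"dy":0,"spin":-8.1},{"grip":0,"dx":1.7,"dz":-0.18,"dy":0,"spin":-8.75},{"grip":0,"dx":1.82,"dz":-0.185,"dy":0,"spin":-9.4},{"grip":0,"dx":1.94,"dz":-0.19,"dy":0,"spin":-10},{"grip":0,"dx":1.94,"dz":-0.19,"dy":0,"spin":-10}]'
python3 - <<'E'
from h import *
w=cam('wrist','w9.png');s=monitor.read_state()
# edges of oak top along image rows: strong vertical-ish lines
g=cv2.Canny(cv2.cvtColor(w['color'],cv2.COLOR_RGB2GRAY),40,120)[60:340]
l=cv2.HoughLinesP(g,1,np.pi/360,40,minLineLength=60,maxLineGap=8)[:,0]
R=Ro.from_euler('xyz',s['eef_rot']).as_matrix()
for a,b,c,d in l:
    if abs(c-a)<0.4*abs(d-b):
        P=onz(w,(a,b+60),185);Q=onz(w,(c,d+60),185);v=R.T@(P-Q); 
        if v[2]<0:v=-v
        print((a,b+60,c,d+60),'x at ends mm',(R.T@(P-s['eef_pos']))[[0,2]].round(1),(R.T@(Q-s['eef_pos']))[[0,2]].round(1),'ang',round(np.degrees(np.arctan2(v[0],v[2])),1))
E
```

```text
clock: 23.15
eef_pos: [559.5, -126.4, 157.3]
eef_rot: [-1.571, -0.0, -0.243]
wrist_force: [-1.3, -0.1, -0.5]
finger_gap: 0.8
(np.int32(420), np.int32(146), np.int32(420), np.int32(218)) x at ends mm [36.3 72.9] [38.2 47. ] ang -4.1
(np.int32(380), np.int32(339), np.int32(397), np.int32(96)) x at ends mm [25.9 -3.2] [27.4 89.5] ang 0.9
(np.int32(149), np.int32(332), np.int32(160), np.int32(208)) x at ends mm [-67.1  -0.5] [-56.8  50.7] ang 11.5
(np.int32(343), np.int32(286), np.int32(347), np.int32(165)) x at ends mm [10.5 20. ] [11.  66.2] ang 0.6
(np.int32(352), np.int32(208), np.int32(354), np.int32(124)) x at ends mm [13.2 50.7] [13.1 80.2] ang -0.1
(np.int32(315), np.int32(339), np.int32(315), np.int32(278)) x at ends mm [-0.2 -3.2] [-0.2 23.3] ang -0.0
(np.int32(317), np.int32(278), np.int32(317), np.int32(339)) x at ends mm [ 0.6 23.3] [ 0.6 -3.2] ang -0.1
(np.int32(343), np.int32(277), np.int32(352), np.int32(339)) x at ends mm [10.5 23.8] [14.6 -3.2] ang -8.8
```

```bash
python3 -m jog '[{"grip":0,"dx":0.08,"dz":-0.01,"dy":0,"spin":-0.4},{"grip":0,"dx":0.16,"dz":-0.03,"dy":0,"spin":-0.8},{"grip":0,"dx":0.23,"dz":-0.04,"dy":0,"spin":-1.2},{"grip":0,"dx":0.31,"dz":-0.06,"dy":0,"spin":-1.6},{"grip":0,"dx":0.39,"dz":-0.07,"dy":0,"spin":-2},{"grip":0,"dx":0.47,"dz":-0.08,"dy":0,"spin":-2.4},{"grip":0,"dx":0.54,"dz":-0.09,"dy":0,"spin":-2.8},{"grip":0,"dx":0.62,"dz":-0.1,"dy":0,"spin":-3.2},{"grip":0,"dx":0.7,"dz":-0.11,"dy":0,"spin":-3.6},{"grip":0,"dx":0.7,"dz":-0.11,"dy":0,"spin":-3.6}]'
python3 -m jog '[{"grip":0,"dx":0.06,"dz":0,"dy":0,"spin":-0.3},{"grip":0,"dx":0.12,"dz":0,"dy":0,"spin":-0.6},{"grip":0,"dx":0.12,"dz":0,"dy":0,"spin":-0.6}]'
python3 -m jog '[{"grip":0,"dx":0.05,"dz":0,"dy":0,"spin":-0.3},{"grip":0,"dx":0.05,"dz":0,"dy":0,"spin":-0.3}]'
```

```text
clock: 24.45
eef_pos: [566.0, -129.1, 157.2]
eef_rot: [-1.571, 0.0, -0.18]
wrist_force: [-0.3, -0.2, 0.2]
finger_gap: 0.9
clock: 24.82
eef_pos: [567.2, -129.4, 157.2]
eef_rot: [-1.571, -0.0, -0.17]
wrist_force: [0.3, 0.2, 1.0]
finger_gap: 0.4
clock: 25.08
eef_pos: [567.6, -129.4, 157.3]
eef_rot: [-1.571, 0.0, -0.164]
wrist_force: [-0.0, 0.3, -0.9]
finger_gap: 0.3
```

```bash
for i in 1; do python3 -m jog '[{"grip":0,"dx":0.06,"dz":0,"dy":0,"spin":-0.2},{"grip":0,"dx":0.06,"dz":0,"dy":0,"spin":-0.2}]'; done; python3 -m jog '[{"grip":0,"dx":0.06,"dz":0,"dy":0,"spin":-0.2},{"grip":0,"dx":0.06,"dz":0,"dy":0,"spin":-0.2}]'
python3 - <<'E'
from h import *
w=cam('wrist','w10.png');t=cam('top','t10.png');s=monitor.read_state()
g=cv2.Canny(cv2.cvtColor(w['color'],cv2.COLOR_RGB2GRAY),40,120)[60:340]
l=cv2.HoughLinesP(g,1,np.pi/360,40,minLineLength=60,maxLineGap=8)[:,0]
R=Ro.from_euler('xyz',s['eef_rot']).as_matrix()
for a,b,c,d in l:
    if abs(c-a)<0.4*abs(d-b):
        for z in (185,170):
            P=onz(w,(a,b+60),z);Q=onz(w,(c,d+60),z);v=P-Q
            if v[1]<0:v=-v
            print((int(a),int(b)+60,int(c),int(d)+60),z,P.round(1)[:2],Q.round(1)[:2],'world ang',round(np.degrees(np.arctan2(-v[0],v[1])),1))
E
```

```text
clock: 25.32
eef_pos: [568.2, -129.5, 157.2]
eef_rot: [-1.571, -0.0, -0.161]
wrist_force: [-0.5, 0.6, 0.3]
finger_gap: 0.4
clock: 25.58
eef_pos: [568.8, -129.6, 157.2]
eef_rot: [-1.571, -0.0, -0.157]
wrist_force: [-0.1, 0.1, 0.1]
finger_gap: 0.6
(402, 263, 413, 95) 185 [ 605.7 -105.6] [615.3 -46. ] world ang -9.2
(402, 263, 413, 95) 170 [ 608.1 -111.8] [618.8 -46. ] world ang -9.2
(382, 326, 393, 136) 185 [ 595.3 -131.1] [607.1 -58.5] world ang -9.3
(382, 326, 393, 136) 170 [ 596.7 -140. ] [609.8 -59.7] world ang -9.3
(343, 286, 347, 133) 185 [ 582.3 -111.5] [591.6 -55.1] world ang -9.3
(343, 286, 347, 133) 170 [ 582.3 -118.3] [592.5 -55.9] world ang -9.3
(611, 248, 639, 115) 185 [ 686.4 -112.5] [694.5 -63.8] world ang -9.5
(611, 248, 639, 115) 170 [ 697.3 -119.4] [706.3 -65.6] world ang -9.5
(124, 338, 148, 192) 185 [ 491.3 -120.7] [517.9 -64.1] world ang -25.2
(124, 338, 148, 192) 170 [ 481.8 -128.5] [511.1 -66. ] world ang -25.2
(352, 186, 355, 81) 185 [590.8 -73.6] [596.5 -38.6] world ang -9.3
(352, 186, 355, 81) 170 [591.7 -76.4] [598.  -37.8] world ang -9.3
(316, 278, 317, 339) 185 [ 572.6 -106.6] [ 568.9 -132.8] world ang -8.1
(316, 278, 317, 339) 170 [ 571.6 -112.9] [ 567.5 -141.9] world ang -8.1
(600, 217, 623, 100) 185 [681.4 -99.3] [688.4 -57.9] world ang -9.6
(600, 217, 623, 100) 170 [ 691.8 -104.8] [699.5 -59.1] world ang -9.6
(598, 229, 614, 150) 185 [ 680.8 -103.9] [685.7 -74.9] world ang -9.5
(598, 229, 614, 150) 170 [ 691.1 -110. ] [696.5 -77.9] world ang -9.5
```

```bash
python3 -m jog '[{"grip":0,"dx":0.05,"dz":0,"dy":0,"spin":-0.2},{"grip":0,"dx":0.05,"dz":0,"dy":0,"spin":-0.2}]';python3 -m jog '[{"grip":0,"dx":0.05,"dz":0,"dy":0,"spin":0},{"grip":0,"dx":0.05,"dz":0,"dy":0,"spin":0}]'
```

```text
clock: 25.92
eef_pos: [569.1, -129.7, 157.2]
eef_rot: [-1.571, 0.001, -0.154]
wrist_force: [-3.6, 0.6, 1.6]
finger_gap: 0.4
clock: 26.18
eef_pos: [569.2, -129.7, 157.3]
eef_rot: [-1.571, 0.002, -0.154]
wrist_force: [-7.5, 1.3, 3.8]
finger_gap: 0.4
```

Firm contact: 3.6 then 7.5 N, and the motion stopped. The door is on the strip, so I'll back off and lift clear.

```bash
python3 -m jog '[{"grip":0,"dx":-0.1,"dz":0,"dy":0,"spin":0},{"grip":0,"dx":-0.5,"dz":0,"dy":0,"spin":0},{"grip":0,"dx":-2,"dz":0,"dy":0,"spin":0},{"grip":0,"dx":-5,"dz":0,"dy":-2,"spin":0},{"grip":0,"dx":-8,"dz":0,"dy":-6,"spin":0},{"grip":0,"dx":-10,"dz":0,"dy":-10,"spin":0},{"grip":0,"dx":-15,"dz":0,"dy":-12,"spin":0},{"grip":0,"dx":-20,"dz":0,"dy":-12,"spin":0},{"grip":0,"dx":-20,"dz":0,"dy":-12,"spin":0},{"grip":0,"dx":-20,"dz":0,"dy":-12,"spin":0},{"grip":0,"dx":-20,"dz":0,"dy":-12,"spin":0}]'
python3 - <<'E'
from h import *
t=cam('top','t11.png');s=cam('scene','s11.png')
a=t['color'][100:300,200:420];b=s['color'][110:310,220:440]
o=np.zeros((600,800,3),np.uint8);o[:364,:400]=cv2.resize(a,(400,364),interpolation=cv2.INTER_CUBIC);o[:364,400:]=cv2.resize(b,(400,364),interpolation=cv2.INTER_CUBIC)
o[364:,:560]=cv2.resize(s['color'][160:250,295:409],(560,442),interpolation=cv2.INTER_CUBIC)[100:336]
cv2.imwrite('pics/fin.png',o[:,:,::-1])
E
```

```text
clock: 27.55
eef_pos: [372.8, -99.2, 276.9]
eef_rot: [-1.571, 0.001, -0.154]
wrist_force: [0.4, 0.3, -0.2]
finger_gap: 0.7
```

View pics/fin.png

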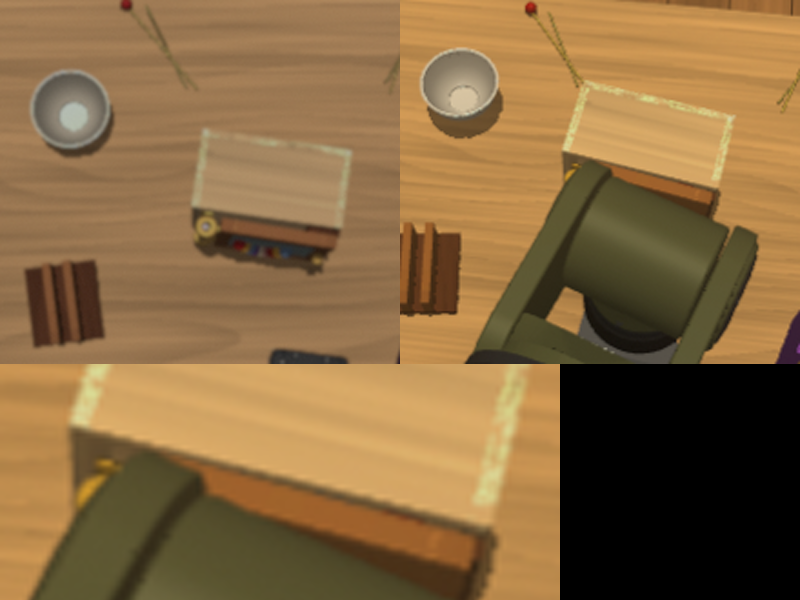

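The final picture shows the door shut and parallel to the case front, with its knuckle on the pin at (205,226). The rack is empty, the bowl hasn't moved, and the arm is clear.

```bash
python3 -c "
from h import *
print(ticket.sign_off())"
```

```text
the job is handed in; nothing more can be done
None
```

The mirror door is hung on the plywood case and swung shut, and the job is handed in. The robot clock read about 28 s of the 72 s allowed.

- **Hanging:** I lifted the door from the rack and lined its bore up with the pin through the wrist camera. I then lowered it slowly at 90° open until it seated, with about 6 N of contact. The seated TCP height was 151.6 mm against 151.9 mm expected.
- **Shutting:** After letting go, I swung the door shut with closed fingers at about 10°/s. I slowed to a creep near the end, until it met the strip at 3.6 and then 7.5 N and stopped.
- **Last checks:** Just before contact the door edges lay at -9.3° against -9.2 to -9.6° for the case. After the arm backed off, the picture showed the door shut, the knuckle on the pin, the bowl in place and the arm clear.
- **Not checked:** I saw only the upper pin inside its knuckle. That the lower one is home follows from the seating height and the level door. The closing angle was not measured again after the arm backed off. The vase and glue pot were not in that last picture, but no move came near them.

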